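# Load the check weight under the sprung keeper of a bin scale

## Task

The bin scale is due for its check. First take the big bolt that was left on the weighing platform and put it in the blue bin beside the platform; then slide the flat brass check weight along the platform, past the post, and push the red sprung keeper back with it until the weight drops fully home, flat in its round pocket, and let go so that it stays there with the keeper pressing on it. Do not disturb the display terminal, the spanner or the carton.

Things in the scene. Friction and masses are not known exactly. Their poses are not given: they have to be found in the camera images.
- scale: The weighing platform, fixed: a dark flat plate whose top lies 24 mm above the table. Origin on the table, own +x along the plate towards the keeper, own z up. Plate top from x = -225 to +205 mm and y = -140 to +140 mm. Blue kerbs, 8 mm thick and standing 8 mm above the plate top, run just outside the edges y = +-140 mm and x = -225 mm. The keeper's blue housing, 100 mm wide and 58 mm above the table, stands at x = 205 to 240 mm.
- pocket (a point): Centre of the round pocket in the platform, at the height of the plate's top, at x = 100 mm, y = 0 in the platform's frame; same axes as the platform. Pocket diameter 94 mm, 6 mm deep, sharp vertical edge. At rest the keeper's nose overhangs its far (+x) half.
- keeper (a joint): Travel in m of the red sprung keeper along the platform's +x: 0 at rest, up to 0.055 pressed back; about 0.033 with the weight seated (the weight then rests against the near edge of the pocket, its centre 2 mm short of the pocket centre). Its spring needs about 5 N at 0 and 11 N at 0.04, and pushes back to 0 when let go. Pushing the weight against it takes 15 to 25 N in all, so a yielding arm lags some millimetres.
- keeper_nose (a point): Middle of the keeper's front face (looks to the platform's -x), 18 mm above the plate's top; moves with the keeper, at rest at x = 105 mm in the platform's frame. The face is 70 mm wide, spans 3 to 33 mm above the plate and overhangs by 25 degrees (its upper edge is nearer -x), so it also presses the weight down. The keeper's highest edge is 44 mm above the plate.
- post: Fixed upright steel post with a yellow cap on the platform, diameter 20 mm, 42 mm high above the plate's top. Origin at its foot, on the axis. Its place across the platform varies; beside it there is always room for the weight on the wider side.
- weight_center (a point): Centre of the check weight: flat brass disc, diameter 90 mm, 16 mm thick, about 0.55 to 0.95 kg, lying flat on the platform at the end away from the keeper. Too wide to grip: it is to be pushed, for example in the fork of two half-open fingers. Its centre lies 8 mm above the plate's top while sliding and 2 mm above it when seated in the pocket. It can hang by friction between fingers and keeper; lowering the pushing fingers or a press on top drops it.
- bolt_center (a point): Centre of the big steel bolt with its nut run on, lying across the platform between post and pocket. Own x along the bolt. Length 124 mm; bare round shank of 20 mm diameter from x = -46 to +42 mm, hexagons 34 mm across flats at both ends. Its centre lies 17 mm above the plate. About 0.35 kg, balanced at its middle.
- bin_mouth (a point): Centre of the open top of the blue bin, fixed, 75 mm above the table. Outside 200 mm along its own x and 162 mm along its own y; inside 190 x 140 mm, walls 5 mm, floor 5 mm above the table with a few short bolts on it up to 21 mm high.
- terminal: Bystander: black display terminal with a sloping blue face, 90 x 100 mm and 100 mm high, standing on the table beyond the keeper's end. Origin at the centre of its underside.
- spanner: Bystander: steel spanner 180 mm long lying on the table near the display terminal. Origin at the centre of its underside.
- carton: Bystander: cardboard carton 100 x 70 x 60 mm on the table. Origin at the centre of its underside.
Mind the look-alikes: they are no part of the job. Of the things shaped like the part that bears bolt_center, the aluminium one is meant.

How it is judged:
By the outcome, as a careful person would: the job done as asked, in the order asked, and still so for the second after the job is handed in, with the robot touching nothing.
It also fails if it takes over 70 s, if anything falls off the work surface, if the arm or the gripper's body presses on something with over 40 N, if the wrist force passes 120 N, or if a joint passes its speed limit or range.

## Robot

A 7-joint arm with a two-finger parallel gripper is mounted at the origin on the work surface. World frame = base frame: x ahead of the robot, y to its left, z up, the work surface at z = 0. Lengths are in m, angles in rad, forces in N, time in s.
With the tool pointing down it reaches from about 0.425 to 0.925 m from the base axis. Payload 6.8 kg.
Tool frame: the origin (TCP) lies at the very end of the fingers, on their centre line; the grasp point (between the pads) lies 19 mm behind it (r.grip_depth is the distance from the TCP to the grasp point, in m); z points along the fingers, y is the direction in which the jaws open and shut (so a half turn about z gives the same grasp; the last joint's range is limited). The gripper opens to 85 mm and grips with 20 to 120 N. Pads are 22 mm wide; open, the fingers measure 114 mm over their backs; the gripper's body (76 mm by 85 mm) begins 54 mm behind the grasp point. The pads swing forward as they close: fully open they stand 13 mm farther back than shut.
Start: joints at [1.109, 0.477, 0.022, 1.555, -0.011, 1.109, -0.083], TCP at [0.234, -0.633, 0.231] pointing down, gripper open.
Joint ranges: [-2.96, 2.96], [-0.34, 2.1], [-1.41, 1.46], [0.24, 2.44], [-1.37, 4.51], [0.17, 1.92], [-2.96, 2.96]. Speed limits (rad/s): [2.39, 2.39, 3.14, 3.14, 3.14, 3.14, 3.14].

## Interface

Orientations are given as a rotation vector (axis times angle).
In Python, from bench import status, eyes, workorder, spotter, r gives the robot as it stands.
- The arm moves only by the tool drive_tool, never from a script. Its argument "commands" is a list of rows, each an object of numbers: "rx", "ry", "rz": the turn, a rotation vector about the world's x, y, z normalised to -1 to 1, where 1 is 8 degrees; "tx", "ty", "tz": the shift along the world's x, y, z normalised to -1 to 1, where 1 is 20 mm; "grip": the closure, from -1 (fully open) to 1 (shut). A call has 1 to 10 rows; each row shifts and turns the commanded pose from where the row before left it; what a row does not reach is not made up. A row lasts 1/8 s, in which the tool goes at most 62.5 mm and 10.7 degrees, less where a joint would pass 70% of its speed; a pose out of reach is approached as far as the arm can. A call with a number of a shift or a turn outside -1 to 1 is refused whole. A call with a gripper value outside its range is refused whole. The fingers move at their own pace and stop on an object; "grip_force" is the grip in N (left out, the last holds). Time passes only in rows, so rows that do not move let the fingers close. It gives the time, the measured TCP pose, the force and the opening at its end, in the units of the state.
- status.get_obs(): the state, without advancing time (a new reading comes with each control period).
- eyes.grab_frame(name): name is "side" or "top" or "wrist"; returns a dict with "frame" (384x512x3 uint8, blue, green, red), "range_z" (384x512 float32, m along the optical axis (not along the pixel's ray), 0 where there is no reading), "fx", "fy", "cx", "cy" (pixels), "T" (4x4, takes a point from camera to world coordinates); the wrist camera has in their place "T_tool_cam" (4x4, takes a point from camera to tool coordinates, whose origin is the TCP and whose axes are the flange's). Camera axes: x right, y down, z forward; pixel columns grow to the right and rows downward; lengths in m; the calibration is good to about 2 mm. A picture is of the moment at which its call begins: read the wrist's pose just before it.
- workorder.hand_in(): hands the job in, once; it reports no verdict.
Trained networks look in the newest picture that a camera, given by its name, has taken for a name from the list of things; names that differ only in an ending like _2 or _b are one class to them, and where a whole thing is asked for, a point or a joint stands for the part that bears it (a point fixed in the world has none). Each returns a list of dicts, best first, with "confidence" (0 to 1); they miss things now and then, are a little off and sometimes report something else, mostly with a low value. They report only what shows in the picture. A call takes as long as a camera call. They do not tell look-alikes from the thing itself.
- spotter.boxes_of(camera, target): "position" ([column, row] as shares, 0 to 1, of the picture: columns of its width, rows of its height, amid what is visible of it).
- spotter.masks_of(camera, target): "mask" (384x512 bool, what is visible of it) and "position" ([column, row] as shares, 0 to 1, of the picture: columns of its width, rows of its height, amid what is visible of it).
The state is a dict: "clock": time; "joints": joint angles; "qvel": joint speeds; "tau": joint torques, N m; "tcp_pos": TCP position; "orientation": TCP orientation; "contact_force": force on the tool from outside, world axes, zero at the start; "moment": the same for the moment, N m; "grip_width": finger opening in m.
Only numpy, scipy, OpenCV 4.12 (cv2) and the standard library are available. Lean on these libraries where they do the work, as an engineer would, in place of code of your own. Each camera call takes 0.05 s, during which the arm holds its last target.

## Working session

There is one attempt and no reset: what is moved stays moved. The work goes in short steps, Python scripts to look and compute and a tool call to move; the robot and the scene stay as the last step left them, time stands still between calls to the robot, and variables do not carry over. Pictures are saved under pics/ and viewed, and the job is handed in when it is done.

Besides the shell and the picture viewer there is one more tool, called after "Emit:" as name([rows], argument=value, ...), one row to a line, values as JSON. drive_tool: Moves the arm, as the interface text tells. Scaled input: -1 to 1 covers 20 mm each way for a shift and 8 degrees each way for a turn. Its arguments: {"type":"object","properties":{"commands":{"type":"array","items":{"type":"object","properties":{"rx":{"type":"number"},"ry":{"type":"number"},"rz":{"type":"number"},"tx":{"type":"number"},"ty":{"type":"number"},"tz":{"type":"number"},"grip":{"type":"number"}}}},"grip_force":{"type":"number"}},"required":["commands"]}

```bash
ls; mkdir -p pics; cat > h.py <<'E'
from bench import status, eyes, workorder, spotter, r
import numpy as np, cv2
from scipy.spatial.transform import Rotation as R
def T_of(name,f,obs):
    if 'T' in f: return np.array(f['T'])
    T=np.eye(4);T[:3,:3]=R.from_rotvec(obs['orientation']).as_matrix();T[:3,3]=obs['tcp_pos']
    return T@np.array(f['T_tool_cam'])
def cloud(f,T):
    z=f['range_z'];v,u=np.mgrid[:z.shape[0],:z.shape[1]]
    P=np.stack([(u-f['cx'])/f['fx']*z,(v-f['cy'])/f['fy']*z,z],-1)
    W=P@T[:3,:3].T+T[:3,3]; W[z<=0]=np.nan
    return W
def grab(name):
    o=status.get_obs();f=eyes.grab_frame(name);T=T_of(name,f,o);return f,T,cloud(f,T)
E
python3 - <<'E'
from h import *
o=status.get_obs();print({k:np.round(v,3).tolist() for k,v in o.items()})
for n in ['top','side']:
    f,T,W=grab(n);cv2.imwrite(f'pics/{n}0.png',f['frame'])
    np.savez(f'{n}0.npz',W=W,frame=f['frame'])
    print(n,np.round(T,3).tolist(),f['fx'])
    for t in ['scale','post','weight_center','bolt_center','bin_mouth','terminal','spanner','carton','keeper']:
        try:
            for d in spotter.masks_of(n,t)[:4]:
                m=d['mask'];print(n,t,round(d['confidence'],2),np.round(np.array(d['position'])*[512,384]),m.sum(),np.round(np.nanmedian(W[m],0),3))
        except Exception as e: print(t,e)
E
```

```text
pics
{'clock': 0.0, 'joints': [1.109, 0.478, 0.022, 1.556, -0.012, 1.109, -0.083], 'qvel': [0.0, -0.002, -0.001, 0.0, -0.001, 0.001, -0.001], 'tau': [0.001, -59.645, 1.609, -28.12, 0.013, 0.009, 0.0], 'tcp_pos': [0.234, -0.633, 0.23], 'orientation': [-3.091, -0.553, 0.001], 'contact_force': [0.297, -0.43, 0.059], 'moment': [-0.002, -0.047, 0.004], 'grip_width': 0.086}
top [[-0.015, -0.986, 0.166, 0.421], [-1.0, 0.011, -0.023, -0.034], [0.02, -0.166, -0.986, 1.407], [0.0, 0.0, 0.0, 1.0]] 462.8293426543017
top scale 0.95 [261. 222.] 13834 [ 0.562 -0.072  0.025]
top post 0.24 [258. 226.] 14086 [ 0.561 -0.072  0.025]
top post 0.23 [111. 269.] 4544 [0.435 0.374 0.01 ]
top weight_center 0.78 [203. 220.] 721 [0.576 0.096 0.04 ]
top bolt_center 0.88 [246. 130.] 379 [ 0.859 -0.034  0.026]
top bolt_center 0.79 [306. 136.] 336 [ 0.833 -0.226  0.027]
top bolt_center 0.78 [265. 217.] 336 [ 0.582 -0.085  0.051]
top bin_mouth 0.37 [301. 221.] 383 [ 0.568 -0.194  0.06 ]
top terminal 0.92 [395. 265.] 1433 [ 0.428 -0.451  0.096]
top spanner 0.94 [371. 189.] 287 [ 0.677 -0.416  0.007]
top spanner 0.44 
[... 434 characters left out ...]
0.425  0.054]
side post 0.41 [257. 202.] 99 [0.607 0.008 0.048]
side post 0.35 [277. 207.] 8548 [ 0.561 -0.012  0.024]
side weight_center 0.97 [263. 227.] 615 [0.574 0.11  0.039]
side bolt_center 0.88 [274. 188.] 321 [ 0.578 -0.076  0.047]
side bolt_center 0.79 [206. 164.] 266 [ 0.824 -0.221  0.021]
side bolt_center 0.73 [179. 192.] 286 [ 0.855 -0.022  0.024]
side bolt_center 0.41 [193. 273.] 1648 [0.709 0.33  0.058]
side terminal 0.92 [324. 140.] 948 [ 0.434 -0.426  0.053]
side terminal 0.25 [305. 308.] 7618 [0.435 0.346 0.026]
side spanner 0.48 [258. 148.] 99 [ 0.694 -0.415  0.006]
side carton 0.76 [192. 273.] 1629 [0.709 0.33  0.058]
side keeper 0.69 [279. 172.] 258 [ 0.571 -0.178  0.057]
```

View pics/top0.png

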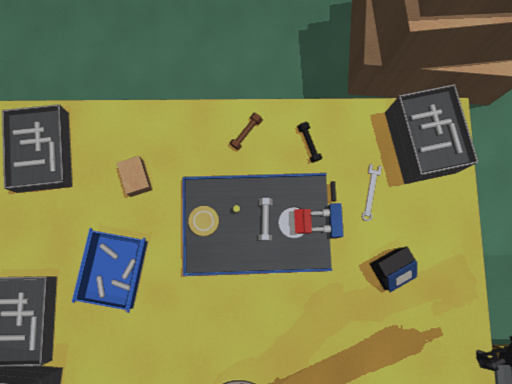

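View pics/side0.png

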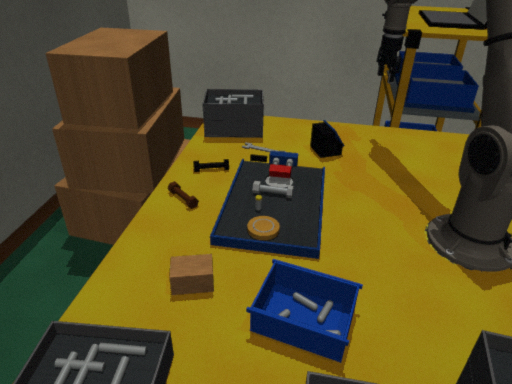

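```bash
python3 - <<'E'
import cv2,numpy as np
f=np.load('top0.npz')['frame'];g=np.load('side0.npz')['frame']
a=cv2.resize(f[100:290,170:340],None,fx=3,fy=3,interpolation=cv2.INTER_CUBIC)
cv2.imwrite('pics/topcrop.png',a)
E
```

```text
(no output)
```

View pics/topcrop.png

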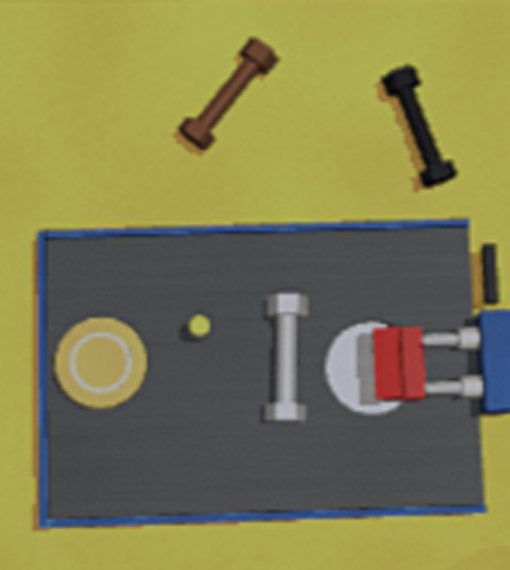

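The look-alikes in the top picture are brown (246,130), black (306,136) and aluminium (265,217). The aluminium one is silver and lies across the platform between post and pocket, so it fits, and the crop confirms it. Next I measure the geometry.

```bash
cat > fit.py <<'E'
from h import *
for n in ['top','side']:
    d=np.load(f'{n}0.npz');W=d['W'];fr=d['frame'].astype(int)
    b,g,rr=fr[...,0],fr[...,1],fr[...,2]
    x,y,z=W[...,0],W[...,1],W[...,2]
    area=(x>.38)&(x<.76)&(y>-.35)&(y<.22)
    dark=(np.abs(b-rr)<25)&(b<110)&(z>.015)&(z<.032)&area
    print(n,'plate z',np.median(z[dark]),'table z',np.median(z[area&(rr>150)&(b<90)&(z<.015)]))
    kerb=(b-rr>50)&(z>.0)&(z<.045)&area
    m=(dark|kerb)
    m=cv2.morphologyEx(m.astype(np.uint8),cv2.MORPH_OPEN,np.ones((3,3),np.uint8))
    nn,lab,st,_=cv2.connectedComponentsWithStats(m);k=1+np.argmax(st[1:,4]);m=lab==k
    P=np.c_[x[m],y[m]].astype(np.float32)
    rect=cv2.minAreaRect(P);print(n,'rect all',rect)
    P=np.c_[x[dark&m],y[dark&m]].astype(np.float32);print(n,'rect dark',cv2.minAreaRect(P))
    def rep(name,mm):
        q=W[mm]; print(n,name,len(q),'mean',np.round(q.mean(0),4),'min',np.round(np.percentile(q,2,axis=0),4),'max',np.round(np.percentile(q,98,axis=0),4))
    rep('brass',(rr-b>40)&area&(y>0.03)&(z>.033)&(z<.05)&(rr>g))
    rep('cap',(rr-b>40)&area&(y>-.04)&(y<.06)&(z>.05))
    rep('red',(rr-b>60)&(rr-g>60)&area&(y<-.08)&(z>.03))
    al=(z>.035)&area&(y<-.05)&(y>-.12)&(x>.5)&(x<.68)&(np.abs(rr-b)<40);rep('bolt',al)
    q=np.c_[x[al],y[al]];mu=(q.max(0)+q.min(0))/2;_,_,v=np.linalg.svd(q-q.mean(0));print(' bolt axis',v[0])
    rec=cv2.minAreaRect(q.astype(np.float32));print(rec)
    rep('housing',(b-rr>50)&area&(z>.045)&(y<-.15))
    bl=(b-rr>50)&(x<.6)&(y>.2)&(z>.06);q=np.c_[x[bl],y[bl]].astype(np.float32);print('bin',cv2.minAreaRect(q),np.median(z[bl]))
E
python3 fit.py
```

```text
top plate z 0.024219103886271465 table z 0.00027726848808862226
top rect all ((0.5668320655822754, -0.06071650981903076), (0.2934337258338928, 0.4368709325790405), 1.1532049179077148)
top rect dark ((0.5643754005432129, -0.0633360743522644), (0.2885957360267639, 0.4316810071468353), 1.1250165700912476)
top brass 609 mean [0.5756 0.0974 0.0404] min [0.5352 0.0575 0.035 ] max [0.6157 0.1375 0.0462]
top cap 36 mean [ 6.077e-01 -5.000e-04  6.600e-02] min [ 0.5992 -0.0086  0.0624] max [0.6166 0.007  0.0689]
top red 391 mean [ 0.5691 -0.1948  0.06  ] min [ 0.5354 -0.219   0.0508] max [ 0.6034 -0.172   0.0707]
top bolt 363 mean [ 0.5784 -0.0855  0.0513] min [ 0.5171 -0.1037  0.0404] max [ 0.6378 -0.069   0.0621]
 bolt axis [-0.99902115  0.044235  ]
((0.5776816606521606, -0.08517340570688248), (0.0386212095618248, 0.12371968477964401), 87.56300354003906)
top housing 351 mean [ 0.5697 -0.2933  0.0579] min [ 0.523  -0.3084  0.0522] max [ 0.6172 -0.278   0.0639]
bin ((0.4368961453437805, 0.36071550846099854), (0.16458764672279358, 0.20778483152389526), 78.97267150878906) 0.07485032669314373
sid
[... 388 characters left out ...]
.1434 0.0427]
side cap 30 mean [0.6086 0.0032 0.0645] min [ 0.5999 -0.0091  0.0598] max [0.6183 0.0106 0.0679]
side red 165 mean [ 0.57   -0.1808  0.0606] min [ 0.5366 -0.2164  0.0519] max [ 0.6035 -0.1666  0.068 ]
side bolt 303 mean [ 0.5796 -0.0765  0.0475] min [ 0.5177 -0.0943  0.0365] max [ 0.6389 -0.0633  0.059 ]
 bolt axis [-0.99932449  0.03674992]
((0.579123854637146, -0.07862190157175064), (0.03406628966331482, 0.12501157820224762), 88.1460952758789)
side housing 109 mean [ 0.5719 -0.2875  0.0571] min [ 0.5271 -0.3041  0.0541] max [ 0.615  -0.2731  0.06  ]
bin ((0.4363969564437866, 0.36305010318756104), (0.16470876336097717, 0.20940841734409332), 78.5711669921875) 0.07350016587622127
```

```bash
python3 - <<'E'
from h import *
o=status.get_obs();M=R.from_rotvec(o['orientation']).as_matrix();print(np.round(M,3))
f,T,W=grab('wrist');print(np.round(np.array(f['T_tool_cam']),3).tolist(),f['fx'])
# wanted: tool y along scale x dir (0.02,-1) / perpendicular to bolt; options
for sgn in (1,-1):
    z=np.array([0,0,-1.]);y=sgn*np.array([0.03,-1,0]);y/=np.linalg.norm(y);x=np.cross(y,z)
    D=np.c_[x,y,z]@M.T;print(np.rad2deg(R.from_matrix(D).as_rotvec()))
E
```

```text
[[ 0.938  0.346  0.   ]
 [ 0.346 -0.938  0.   ]
 [ 0.     0.    -1.   ]]
[[-0.0, -0.963, -0.269, 0.067], [1.0, -0.0, 0.001, 0.0], [-0.001, -0.269, 0.963, -0.142], [0.0, 0.0, 0.0, 1.0]] 268.26474756153306
[-6.82834779e-05  1.11829386e-03 -1.85505570e+01]
[-1.58948711e-03 -9.70547294e-05  1.61449443e+02]
```

Emit:
drive_tool([
  {"tx":0.62,"ty":0.98,"rz":-0.1,"grip":-1},
  {"tx":0.62,"ty":0.98,"rz":-0.1,"grip":-1},
  {"tx":0.62,"ty":0.98,"rz":-0.1,"grip":-1},
  {"tx":0.62,"ty":0.98,"rz":-0.1,"grip":-1},
  {"tx":0.62,"ty":0.98,"rz":-0.1,"grip":-1},
  {"tx":0.62,"ty":0.98,"rz":-0.1,"grip":-1},
  {"tx":0.62,"ty":0.98,"rz":-0.1,"grip":-1},
  {"tx":0.62,"ty":0.98,"rz":-0.1,"grip":-1},
  {"tx":0.62,"ty":0.98,"rz":-0.1,"grip":-1},
  {"tx":0.62,"ty":0.98,"rz":-0.1,"grip":-1},
], grip_force=60)

```text
validation failed for argument at $.co...
```

Emit:
drive_tool([
  {"tx":0.62,"ty":0.98,"rz":-0.1,"grip":-1},
  {"tx":0.62,"ty":0.98,"rz":-0.1,"grip":-1},
  {"tx":0.62,"ty":0.98,"rz":-0.1,"grip":-1},
  {"tx":0.62,"ty":0.98,"rz":-0.1,"grip":-1},
  {"tx":0.62,"ty":0.98,"rz":-0.1,"grip":-1},
  {"tx":0.62,"ty":0.98,"rz":-0.1,"grip":-1},
  {"tx":0.62,"ty":0.98,"rz":-0.1,"grip":-1},
  {"tx":0.62,"ty":0.98,"rz":-0.1,"grip":-1},
  {"tx":0.62,"ty":0.98,"rz":-0.1,"grip":-1},
  {"tx":0.62,"ty":0.98,"rz":-0.1,"grip":-1},
])

```text
validation failed for argument at $.co...
```

Emit:
drive_tool([
  {"tx":0.62,"ty":0.98,"rz":-0.1,"grip":-1},
  {"tx":0.62,"ty":0.98,"rz":-0.1,"grip":-1},
  {"tx":0.62,"ty":0.98,"rz":-0.1,"grip":-1},
  {"tx":0.62,"ty":0.98,"rz":-0.1,"grip":-1},
  {"tx":0.62,"ty":0.98,"rz":-0.1,"grip":-1},
  {"tx":0.6,"ty":0.98,"rz":-0.1,"grip":-1},
  {"tx":0.5,"ty":0.98,"rz":-0.1,"grip":-1},
  {"tx":0.5,"ty":0.95,"rz":-0.1,"grip":-1},
  {"grip":-1},
  {"grip":-1},
])

```text
validation failed for argument at $.co...
```

```bash
python3 - <<'E'
from h import *
o=status.get_obs();print(o['clock'],o['tcp_pos'],o['orientation'],o['joints'])
M=R.from_rotvec(o['orientation']).as_matrix();print(np.round(M,3))
f,T,W=grab('wrist');cv2.imwrite('pics/w1.png',f['frame']);np.savez('w1.npz',W=W,frame=f['frame'])
for d in spotter.masks_of('wrist','bolt_center')[:3]:
    m=d['mask'];q=W[m];q=q[np.isfinite(q[:,0])];q=q[q[:,2]>.033]
    print(d['confidence'],len(q),cv2.minAreaRect(q[:,:2].astype(np.float32)),np.percentile(q[:,2],[2,50,98]))
E
```

```text
1.05 [ 0.23390274 -0.633187    0.2313157 ] [3.09253397e+00 5.52900667e-01 8.15773086e-05] [ 1.10888018  0.47697437  0.02237563  1.55542109 -0.01152155  1.10929081
 -0.083074  ]
[[ 0.938  0.346  0.   ]
 [ 0.346 -0.938 -0.   ]
 [ 0.     0.    -1.   ]]
```

View pics/w1.png

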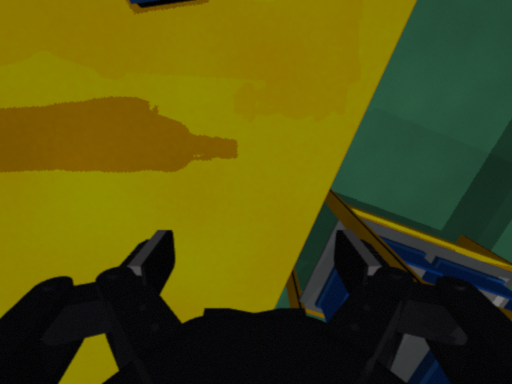

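The calls were refused and nothing moved. I'll try one row with every field given.

Emit:
drive_tool([
  {"tx":0.62,"ty":0.98,"tz":0.0,"rx":0.0,"ry":0.0,"rz":-0.1,"grip":-1.0},
], grip_force=60)

```text
clock: 1.27
tcp_pos: [0.2446, -0.6147, 0.2312]
orientation: [3.097, 0.526, -0.002]
contact_force: [0.3, 0.1, 0.2]
grip_width: 0.0852
```

Emit:
drive_tool([
  {"tx":0.62,"ty":0.98,"tz":0,"rx":0,"ry":0,"rz":-0.1,"grip":-1},
  {"tx":0.62,"ty":0.98,"tz":0,"rx":0,"ry":0,"rz":-0.1,"grip":-1},
  {"tx":0.62,"ty":0.98,"tz":0,"rx":0,"ry":0,"rz":-0.1,"grip":-1},
  {"tx":0.62,"ty":0.98,"tz":0,"rx":0,"ry":0,"rz":-0.1,"grip":-1},
  {"tx":0.62,"ty":0.98,"tz":0,"rx":0,"ry":0,"rz":-0.1,"grip":-1},
  {"tx":0.62,"ty":0.98,"tz":0,"rx":0,"ry":0,"rz":-0.1,"grip":-1},
  {"tx":0.62,"ty":0.98,"tz":0,"rx":0,"ry":0,"rz":-0.1,"grip":-1},
  {"tx":0.62,"ty":0.98,"tz":0,"rx":0,"ry":0,"rz":-0.1,"grip":-1},
  {"tx":0.62,"ty":0.98,"tz":0,"rx":0,"ry":0,"rz":-0.1,"grip":-1},
  {"tx":0.62,"ty":0.98,"tz":0,"rx":0,"ry":0,"rz":-0.1,"grip":-1},
])

```text
clock: 2.52
tcp_pos: [0.3707, -0.417, 0.2315]
orientation: [3.126, 0.313, 0.0]
contact_force: [-0.1, 0.3, 0.5]
grip_width: 0.0853
```

Emit:
drive_tool([
  {"tx":0.62,"ty":0.98,"tz":0,"rx":0,"ry":0,"rz":-0.1,"grip":-1},
  {"tx":0.62,"ty":0.98,"tz":0,"rx":0,"ry":0,"rz":-0.1,"grip":-1},
  {"tx":0.62,"ty":0.98,"tz":0,"rx":0,"ry":0,"rz":-0.1,"grip":-1},
  {"tx":0.62,"ty":0.98,"tz":0,"rx":0,"ry":0,"rz":-0.1,"grip":-1},
  {"tx":0.62,"ty":0.98,"tz":0,"rx":0,"ry":0,"rz":-0.1,"grip":-1},
  {"tx":0.62,"ty":0.98,"tz":0,"rx":0,"ry":0,"rz":-0.1,"grip":-1},
  {"tx":0.62,"ty":0.98,"tz":0,"rx":0,"ry":0,"rz":-0.1,"grip":-1},
  {"tx":0.62,"ty":0.98,"tz":0,"rx":0,"ry":0,"rz":-0.1,"grip":-1},
  {"tx":0.62,"ty":0.98,"tz":0,"rx":0,"ry":0,"rz":-0.1,"grip":-1},
  {"tx":0.62,"ty":0.98,"tz":0,"rx":0,"ry":0,"rz":-0.1,"grip":-1},
])

```text
clock: 3.78
tcp_pos: [0.4947, -0.221, 0.2315]
orientation: [3.14, 0.094, 0.001]
contact_force: [-0.2, -0.2, 0.5]
grip_width: 0.0852
```

Emit:
drive_tool([
  {"tx":0.62,"ty":0.98,"tz":0,"rx":0,"ry":0,"rz":-0.1,"grip":-1},
  {"tx":0.62,"ty":0.98,"tz":0,"rx":0,"ry":0,"rz":-0.1,"grip":-1},
  {"tx":0.62,"ty":0.98,"tz":0,"rx":0,"ry":0,"rz":-0.1,"grip":-1},
  {"tx":0.6,"ty":0.98,"tz":0,"rx":0,"ry":0,"rz":-0.1,"grip":-1},
  {"tx":0.6,"ty":0.98,"tz":0,"rx":0,"ry":0,"rz":-0.1,"grip":-1},
  {"tx":0.5,"ty":0.98,"tz":0,"rx":0,"ry":0,"rz":-0.1,"grip":-1},
  {"tx":0.5,"ty":0.95,"tz":0,"rx":0,"ry":0,"rz":-0.1,"grip":-1},
  {"tx":0,"ty":0,"tz":0,"rx":0,"ry":0,"rz":0,"grip":-1},
  {"tx":0,"ty":0,"tz":0,"rx":0,"ry":0,"rz":0,"grip":-1},
])

```text
clock: 4.9
tcp_pos: [0.575, -0.0862, 0.2312]
orientation: [3.14, -0.059, -0.001]
contact_force: [0.6, -0.2, -0.1]
grip_width: 0.0851
```

```bash
cat > wl.py <<'E'
from h import *
import sys
def look(tag,targets=('bolt_center',)):
    o=status.get_obs();print(o['clock'],o['tcp_pos'],o['joints'],o['grip_width'],o['contact_force'])
    M=R.from_rotvec(o['orientation']).as_matrix();print(np.round(M,3).tolist())
    f,T,W=grab('wrist');cv2.imwrite(f'pics/{tag}.png',f['frame']);np.savez(f'{tag}.npz',W=W,frame=f['frame'])
    for t in targets:
        for d in spotter.masks_of('wrist',t)[:3]:
            m=d['mask'];q=W[m];q=q[np.isfinite(q[:,0])];q=q[q[:,2]>.030]
            if len(q)>5: print(t,d['confidence'],len(q),cv2.minAreaRect(q[:,:2].astype(np.float32)),np.percentile(q[:,2],[2,50,98]))
    return f,T,W
E
python3 -c "
from wl import *
look('w2')"
```

```text
4.9 [ 0.57503237 -0.086163    0.23124139] [ 0.19542623  0.33326691 -0.19364455  1.77437281  0.07386084  1.04133111
 -1.63379412] 0.08505174273535257 [ 0.56159523 -0.23674266 -0.09713979]
[[0.999, -0.038, -0.0], [-0.038, -0.999, -0.001], [-0.0, 0.001, -1.0]]
bolt_center 0.9 2082 ((0.5759673714637756, -0.08643200993537903), (0.038220830261707306, 0.1240820437669754), 88.00233459472656) [0.04113515 0.05017918 0.05871501]
```

View pics/w2.png

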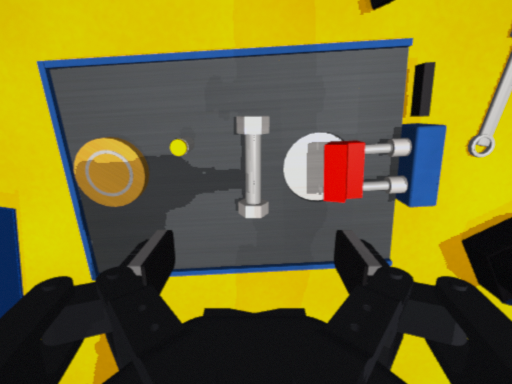

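The wrist picture shows the aluminium bolt at (253,166) right under the TCP. The weight is at (110,172), the post at (178,147) and the keeper at (345,170). Descending now to grasp the bolt.

Emit:
drive_tool([
  {"tx":0.05,"ty":0,"tz":-1,"rx":0,"ry":0,"rz":0,"grip":-1},
  {"tx":0,"ty":0,"tz":-1,"rx":0,"ry":0,"rz":0,"grip":-1},
  {"tx":0,"ty":0,"tz":-1,"rx":0,"ry":0,"rz":0,"grip":-1},
  {"tx":0,"ty":0,"tz":-1,"rx":0,"ry":0,"rz":0,"grip":-1},
  {"tx":0,"ty":0,"tz":-1,"rx":0,"ry":0,"rz":0,"grip":-1},
  {"tx":0,"ty":0,"tz":-1,"rx":0,"ry":0,"rz":0,"grip":-1},
  {"tx":0,"ty":0,"tz":-1,"rx":0,"ry":0,"rz":0,"grip":-0.7},
  {"tx":0,"ty":0,"tz":-1,"rx":0,"ry":0,"rz":0,"grip":-0.5},
  {"tx":0,"ty":0,"tz":-1,"rx":0,"ry":0,"rz":0,"grip":-0.3},
  {"tx":0,"ty":0,"tz":-0.95,"rx":0,"ry":0,"rz":0,"grip":-0.2},
], grip_force=60)

```text
clock: 6.25
tcp_pos: [0.5763, -0.0861, 0.0316]
orientation: [3.141, -0.06, 0.0]
contact_force: [-0.1, 0.8, -0.3]
grip_width: 0.051
```

Emit:
drive_tool([
  {"tx":0,"ty":0,"tz":0,"rx":0,"ry":0,"rz":0,"grip":0},
  {"tx":0,"ty":0,"tz":0,"rx":0,"ry":0,"rz":0,"grip":1},
  {"tx":0,"ty":0,"tz":0,"rx":0,"ry":0,"rz":0,"grip":1},
  {"tx":0,"ty":0,"tz":0,"rx":0,"ry":0,"rz":0,"grip":1},
  {"tx":0,"ty":0,"tz":0,"rx":0,"ry":0,"rz":0,"grip":1},
  {"tx":0,"ty":0,"tz":0,"rx":0,"ry":0,"rz":0,"grip":1},
])

```text
clock: 7.0
tcp_pos: [0.5772, -0.085, 0.0333]
orientation: [3.141, -0.058, 0.003]
contact_force: [-1.6, 0.2, 5.5]
grip_width: 0.0174
```

Emit:
drive_tool([
  {"tx":0,"ty":0,"tz":0.5,"rx":0,"ry":0,"rz":0,"grip":1},
  {"tx":0,"ty":0,"tz":0.5,"rx":0,"ry":0,"rz":0,"grip":1},
  {"tx":0,"ty":0,"tz":0.5,"rx":0,"ry":0,"rz":0,"grip":1},
  {"tx":0,"ty":0,"tz":0.5,"rx":0,"ry":0,"rz":0,"grip":1},
])

```text
clock: 7.5
tcp_pos: [0.5765, -0.085, 0.0731]
orientation: [3.141, -0.058, 0.0]
contact_force: [0.1, -0.1, -2.9]
grip_width: 0.0176
```

```bash
python3 -c "
from wl import *
look('w3')"
```

```text
7.5 [ 0.57646994 -0.08499859  0.07308702] [ 0.17403688  0.52732706 -0.17480419  1.89623195  0.13183618  0.72882663
 -1.68391254] 0.017647483318179807 [ 0.13858055 -0.13572054 -2.90145061]
[[0.999, -0.037, 0.0], [-0.037, -0.999, -0.0], [0.0, 0.0, -1.0]]
bolt_center 0.96 8653 ((0.5828875303268433, -0.08640199899673462), (0.039313022047281265, 0.10920646786689758), 87.9092788696289) [0.07646867 0.08990746 0.09829207]
```

View pics/w3.png

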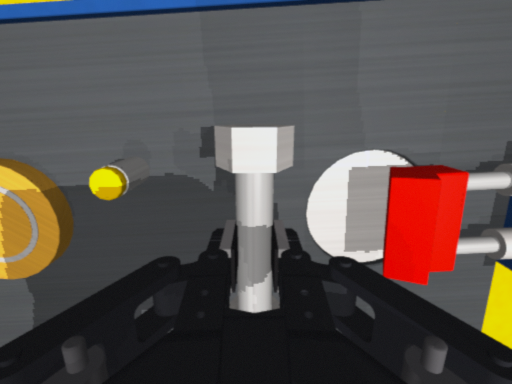

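The bolt is held at its middle (255,225) and the load reads about 3 N. Carrying it to the bin.

Emit:
drive_tool([
  {"tx":0,"ty":0,"tz":1,"rx":0,"ry":0,"rz":0,"grip":1},
  {"tx":0,"ty":0,"tz":1,"rx":0,"ry":0,"rz":0,"grip":1},
  {"tx":-0.3,"ty":0.95,"tz":1,"rx":0,"ry":0,"rz":-0.05,"grip":1},
  {"tx":-0.3,"ty":0.95,"tz":0.8,"rx":0,"ry":0,"rz":-0.05,"grip":1},
  {"tx":-0.3,"ty":0.95,"tz":0,"rx":0,"ry":0,"rz":-0.05,"grip":1},
  {"tx":-0.3,"ty":0.95,"tz":0,"rx":0,"ry":0,"rz":-0.05,"grip":1},
  {"tx":-0.3,"ty":0.95,"tz":0,"rx":0,"ry":0,"rz":-0.05,"grip":1},
  {"tx":-0.3,"ty":0.95,"tz":0,"rx":0,"ry":0,"rz":-0.05,"grip":1},
  {"tx":-0.3,"ty":0.95,"tz":0,"rx":0,"ry":0,"rz":-0.05,"grip":1},
  {"tx":-0.3,"ty":0.95,"tz":0,"rx":0,"ry":0,"rz":-0.05,"grip":1},
])

```text
clock: 8.85
tcp_pos: [0.5277, 0.0683, 0.1483]
orientation: [3.138, -0.145, -0.001]
contact_force: [-0.4, -0.1, -3.6]
grip_width: 0.0176
```

Emit:
drive_tool([
  {"tx":-0.3,"ty":0.95,"tz":0,"rx":0,"ry":0,"rz":-0.05,"grip":1},
  {"tx":-0.3,"ty":0.95,"tz":0,"rx":0,"ry":0,"rz":-0.05,"grip":1},
  {"tx":-0.3,"ty":0.95,"tz":0,"rx":0,"ry":0,"rz":-0.05,"grip":1},
  {"tx":-0.3,"ty":0.95,"tz":0,"rx":0,"ry":0,"rz":-0.05,"grip":1},
  {"tx":-0.3,"ty":0.95,"tz":0,"rx":0,"ry":0,"rz":-0.05,"grip":1},
  {"tx":-0.3,"ty":0.95,"tz":0,"rx":0,"ry":0,"rz":-0.05,"grip":1},
  {"tx":-0.3,"ty":0.95,"tz":0,"rx":0,"ry":0,"rz":-0.05,"grip":1},
  {"tx":-0.3,"ty":0.95,"tz":0,"rx":0,"ry":0,"rz":-0.05,"grip":1},
  {"tx":-0.3,"ty":0.95,"tz":0,"rx":0,"ry":0,"rz":-0.05,"grip":1},
  {"tx":-0.3,"ty":0.95,"tz":0,"rx":0,"ry":0,"rz":-0.05,"grip":1},
])

```text
clock: 10.1
tcp_pos: [0.4675, 0.258, 0.1483]
orientation: [3.131, -0.255, -0.001]
contact_force: [0.7, 0.1, -3.7]
grip_width: 0.0174
```

Emit:
drive_tool([
  {"tx":-0.3,"ty":0.95,"tz":0,"rx":0,"ry":0,"rz":-0.05,"grip":1},
  {"tx":-0.3,"ty":0.95,"tz":0,"rx":0,"ry":0,"rz":-0.05,"grip":1},
  {"tx":-0.3,"ty":0.95,"tz":0,"rx":0,"ry":0,"rz":-0.05,"grip":1},
  {"tx":-0.3,"ty":0.95,"tz":0,"rx":0,"ry":0,"rz":-0.05,"grip":1},
  {"tx":-0.2,"ty":0.6,"tz":0,"rx":0,"ry":0,"rz":-0.05,"grip":1},
  {"tx":0,"ty":0,"tz":0,"rx":0,"ry":0,"rz":0,"grip":1},
])

```text
clock: 10.85
tcp_pos: [0.4396, 0.346, 0.1483]
orientation: [-3.126, 0.307, 0.001]
contact_force: [0.4, 0.5, -4.2]
grip_width: 0.0175
```

```bash
python3 - <<'E'
from wl import *
f,T,W=look('w4')
fr=f['frame'].astype(int);b,rr=fr[...,0],fr[...,2];z=W[...,2]
bl=(b-rr>50)&(z>.06)&(z<.085);print('bin rim',cv2.minAreaRect(W[bl][:,:2].astype(np.float32)))
E
```

```text
10.85 [0.43960087 0.34600095 0.14829476] [-0.53841159  0.40209141 -0.30018591  1.89711622  0.15224661  0.8644417
 -2.68156452] 0.017542705162367007 [ 0.42134278  0.52978195 -4.19865152]
[[0.981, -0.194, -0.0], [-0.194, -0.981, 0.0], [-0.0, -0.0, -1.0]]
bolt_center 0.96 8613 ((0.44591501355171204, 0.3434152603149414), (0.039470527321100235, 0.10919385403394699), 78.7322006225586) [0.1520538  0.16511463 0.17340018]
bin rim ((0.43887194991111755, 0.35985833406448364), (0.16230176389217377, 0.20308057963848114), 79.02277374267578)
```

View pics/w4.png

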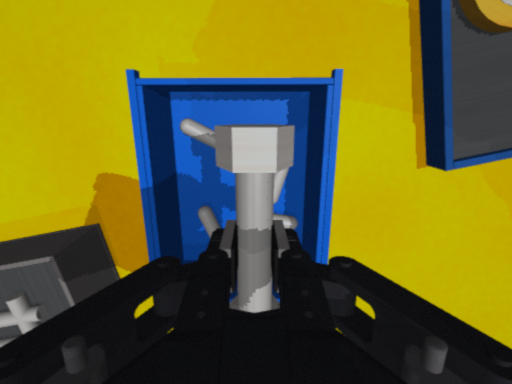

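The bolt hangs over the bin opening (rim about x 130–340 px). Shifting 14 mm to centre, lowering and releasing.

Emit:
drive_tool([
  {"tx":0,"ty":0.7,"tz":0,"rx":0,"ry":0,"rz":0,"grip":1},
  {"tx":0,"ty":0,"tz":-1,"rx":0,"ry":0,"rz":0,"grip":1},
  {"tx":0,"ty":0,"tz":-1,"rx":0,"ry":0,"rz":0,"grip":1},
  {"tx":0,"ty":0,"tz":-1,"rx":0,"ry":0,"rz":0,"grip":1},
  {"tx":0,"ty":0,"tz":-1,"rx":0,"ry":0,"rz":0,"grip":1},
  {"tx":0,"ty":0,"tz":-1,"rx":0,"ry":0,"rz":0,"grip":1},
  {"tx":0,"ty":0,"tz":0,"rx":0,"ry":0,"rz":0,"grip":0},
  {"tx":0,"ty":0,"tz":0,"rx":0,"ry":0,"rz":0,"grip":0},
  {"tx":0,"ty":0,"tz":0,"rx":0,"ry":0,"rz":0,"grip":0},
  {"tx":0,"ty":0,"tz":0.5,"rx":0,"ry":0,"rz":0,"grip":0},
])

```text
clock: 12.2
tcp_pos: [0.4405, 0.3589, 0.0589]
orientation: [3.126, -0.31, 0.0]
contact_force: [0.1, -0.4, 0.6]
grip_width: 0.0427
```

Emit:
drive_tool([
  {"tx":0,"ty":0,"tz":1,"rx":0,"ry":0,"rz":0,"grip":0},
  {"tx":0,"ty":0,"tz":1,"rx":0,"ry":0,"rz":0,"grip":0},
  {"tx":0,"ty":0,"tz":1,"rx":0,"ry":0,"rz":0,"grip":0},
  {"tx":0,"ty":0,"tz":1,"rx":0,"ry":0,"rz":0,"grip":0},
  {"tx":0,"ty":0,"tz":1,"rx":0,"ry":0,"rz":0,"grip":0},
])

```text
clock: 12.82
tcp_pos: [0.4406, 0.3592, 0.1602]
orientation: [-3.125, 0.31, -0.002]
contact_force: [0.0, 0.4, 0.6]
grip_width: 0.0425
```

```bash
python3 - <<'E'
from wl import *
f,T,W=look('w5')
# refit scale from w2
d=np.load('w2.npz');W=d['W'];fr=d['frame'].astype(int)
b,g,rr=fr[...,0],fr[...,1],fr[...,2];x,y,z=W[...,0],W[...,1],W[...,2]
area=(x>.38)&(x<.76)&(y>-.35)&(y<.22)
dark=(np.abs(b-rr)<25)&(b<110)&(z>.015)&(z<.029)&area&(x>.42)
print('plate z',np.median(z[dark]))
kerb=(b-rr>50)&(z>.024)&(z<.045)&area
def rep(name,mm):
    q=W[mm]; print(name,len(q),'mean',np.round(q.mean(0),4),'min',np.round(np.percentile(q,1,axis=0),4),'max',np.round(np.percentile(q,99,axis=0),4))
k1=kerb&(x>.69)&(y>-.25)&(y<.12);q=W[k1];print('kerb+ line',np.polyfit(q[:,1],q[:,0],1),len(q))
k2=kerb&(y>.14)&(x>.46)&(x<.68);q=W[k2];print('kerb end',np.polyfit(q[:,0],q[:,1],1),len(q))
rep('brass',(rr-b>40)&area&(y>0.03)&(z>.035)&(z<.05)&(rr>g)&(y<.15))
br=(rr-b>40)&area&(y>0.03)&(z>.035)&(z<.05)&(rr>g);print(cv2.minEnclosingCircle(W[br][:,:2].astype(np.float32)))
rep('cap',(rr-b>40)&area&(y>-.04)&(y<.06)&(z>.05))
rep('red',(rr-b>60)&(rr-g>60)&area&(y<-.08)&(z>.03))
rep('housing',(b-rr>50)&area&(z>.05)&(y<-.15))
po=(fr.min(-1)>140)&area&(z<.022)&(z>.010)&(y<-.08);rep('pocket',po)
E
```

```text
12.825 [0.44061291 0.35917907 0.16021625] [-0.55181164  0.40019088 -0.30478119  1.86747879  0.15071736  0.89475965
 -2.69693697] 0.042465981284841574 [0.04373836 0.40121523 0.64921137]
[[0.981, -0.196, 0.001], [-0.196, -0.981, 0.001], [0.001, -0.001, -1.0]]
bolt_center 0.94 2759 ((0.4374055564403534, 0.35308459401130676), (0.038537319749593735, 0.12476622313261032), 76.95745849609375) [0.03072984 0.03760096 0.04940647]
plate z 0.023780092037829603
kerb+ line [-0.01803979  0.70841065] 2281
kerb end [0.01569382 0.14581608] 1152
brass 3516 mean [0.5761 0.0957 0.0399] min [0.5327 0.0536 0.0367] max [0.6168 0.1387 0.0418]
((0.5744682550430298, 0.09707736223936081), 0.04551377892494202)
cap 415 mean [ 0.5923 -0.012   0.165 ] min [ 0.5634 -0.0377  0.0615] max [0.6157 0.0068 0.3093]
red 2356 mean [ 0.5708 -0.1943  0.0591] min [ 0.5343 -0.2198  0.0426] max [ 0.6034 -0.1713  0.0682]
housing 2318 mean [ 0.5734 -0.293   0.0575] min [ 0.5236 -0.3099  0.0537] max [ 0.6193 -0.2777  0.0594]
pocket 1550 mean [ 0.5719 -0.1534  0.0184] min [ 0.5239 -0.1946  0.0166] max [ 0.6125 -0.1287  0.0201]
```

View pics/w5.png

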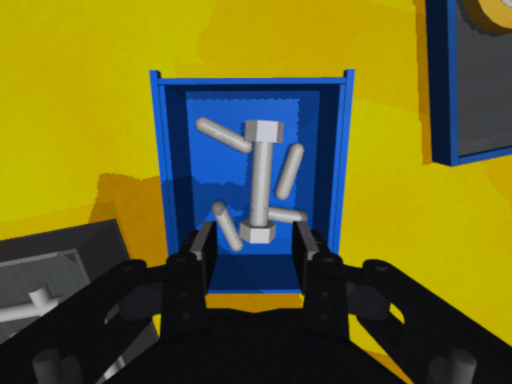

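The bolt is in the bin at (260,180), free of the gripper. Now I turn the fork and go behind the weight.

Emit:
drive_tool([
  {"tx":0.5,"ty":-0.83,"tz":0,"rx":0,"ry":0,"rz":0.98,"grip":-0.5},
  {"tx":0.5,"ty":-0.83,"tz":0,"rx":0,"ry":0,"rz":0.98,"grip":-0.5},
  {"tx":0.5,"ty":-0.83,"tz":0,"rx":0,"ry":0,"rz":0.98,"grip":-0.5},
  {"tx":0.5,"ty":-0.83,"tz":0,"rx":0,"ry":0,"rz":0.98,"grip":-0.5},
  {"tx":0.5,"ty":-0.83,"tz":0,"rx":0,"ry":0,"rz":0.98,"grip":-0.5},
  {"tx":0.5,"ty":-0.83,"tz":0,"rx":0,"ry":0,"rz":0.98,"grip":-0.5},
  {"tx":0.5,"ty":-0.83,"tz":0,"rx":0,"ry":0,"rz":0.98,"grip":-0.5},
  {"tx":0.5,"ty":-0.83,"tz":0,"rx":0,"ry":0,"rz":0.98,"grip":-0.5},
  {"tx":0.5,"ty":-0.83,"tz":0,"rx":0,"ry":0,"rz":0.98,"grip":-0.5},
  {"tx":0.5,"ty":-0.83,"tz":0,"rx":0,"ry":0,"rz":0.98,"grip":-0.5},
])

```text
clock: 14.18
tcp_pos: [0.5405, 0.1922, 0.158]
orientation: [-2.615, -1.741, 0.001]
contact_force: [-0.4, 0.0, 0.7]
grip_width: 0.064
```

Emit:
drive_tool([
  {"tx":0.5,"ty":-0.83,"tz":0,"rx":0,"ry":0,"rz":0.98,"grip":-0.5},
  {"tx":0.5,"ty":-0.83,"tz":0,"rx":0,"ry":0,"rz":0.98,"grip":-0.5},
  {"tx":0.5,"ty":-0.83,"tz":0,"rx":0,"ry":0,"rz":0.98,"grip":-0.5},
  {"tx":0,"ty":0,"tz":0,"rx":0,"ry":0,"rz":0,"grip":-0.5},
  {"tx":0,"ty":0,"tz":0,"rx":0,"ry":0,"rz":0,"grip":-0.5},
])

```text
clock: 14.8
tcp_pos: [0.5698, 0.1441, 0.1582]
orientation: [-2.212, -2.23, -0.0]
contact_force: [-0.5, 0.5, -0.3]
grip_width: 0.0638
```

```bash
python3 - <<'E'
from wl import *
f,T,W=look('w6',('weight_center',))
O=np.array([.5665,-.0738]);ex=np.array([.018,-1]);ey=np.array([1,.018])
o=status.get_obs();d=o['tcp_pos'][:2]-O;print('tool s,y',d@ex,d@ey)
# finger tips in tool frame
Tt=np.array(f['T_tool_cam']);Q=cloud(f,Tt)
m=(np.abs(Q[...,0])<.02)&(np.abs(Q[...,1])<.06)&(Q[...,2]>-.05)&(Q[...,2]<.02)
q=Q[m]
for sg in (1,-1):
    k=q[q[:,1]*sg>0]; 
    if len(k): print(len(k),np.round(np.percentile(k,[1,50,99],axis=0),4).tolist())
E
```

```text
14.8 [0.56982653 0.14405363 0.1581533 ] [ 0.11777115  0.48619941 -0.61786148  1.8061265   0.33674133  0.95638348
 -0.63401349] 0.06380387723726098 [-0.50276884  0.47176911 -0.25296762]
[[-0.008, 1.0, -0.0], [1.0, 0.008, 0.001], [0.001, -0.0, -1.0]]
weight_center 0.94 5384 ((0.5749440789222717, 0.09793807566165924), (0.08874937146902084, 0.08954384177923203), 33.8773193359375) [0.03677611 0.04006837 0.04153489]
tool s,y -0.2181976763970767 0.007251213580851322
1796 [[-0.0114, 0.0308, -0.0496], [0.0061, 0.0319, -0.0314], [0.0117, 0.0501, -0.0075]]
1793 [[-0.0114, -0.0517, -0.0497], [0.0061, -0.0338, -0.0315], [0.0116, -0.0327, -0.0079]]
```

View pics/w6.png

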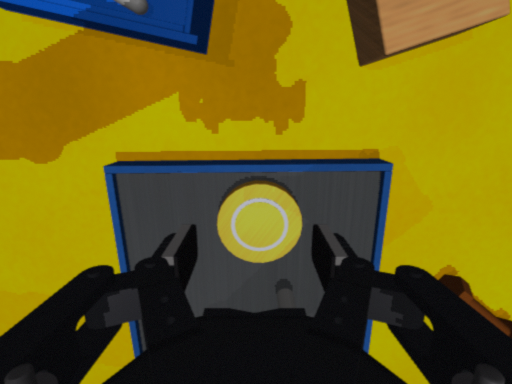

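Emit:
drive_tool([
  {"tx":0.21,"ty":0,"tz":-1,"rx":0,"ry":0,"rz":0.07,"grip":-0.5},
  {"tx":0,"ty":0,"tz":-1,"rx":0,"ry":0,"rz":0,"grip":-0.5},
  {"tx":0,"ty":0,"tz":-1,"rx":0,"ry":0,"rz":0,"grip":-0.5},
  {"tx":0,"ty":0,"tz":-1,"rx":0,"ry":0,"rz":0,"grip":-0.5},
  {"tx":0,"ty":0,"tz":-1,"rx":0,"ry":0,"rz":0,"grip":-0.5},
  {"tx":0,"ty":0,"tz":-1,"rx":0,"ry":0,"rz":0,"grip":-0.5},
  {"tx":0,"ty":0,"tz":-0.45,"rx":0,"ry":0,"rz":0,"grip":-0.5},
  {"tx":0,"ty":0,"tz":0,"rx":0,"ry":0,"rz":0,"grip":-0.5},
])

```text
clock: 15.9
tcp_pos: [0.5743, 0.1431, 0.0286]
orientation: [-2.199, -2.243, 0.001]
contact_force: [-0.4, -0.1, 0.8]
grip_width: 0.064
```

```bash
python3 - <<'E'
from wl import *
f,T,W=look('w7',('weight_center',))
O=np.array([.5665,-.0738]);ex=np.array([.018,-1]);ey=np.array([1,.018])
o=status.get_obs();d=o['tcp_pos'][:2]-O;print('tool s,y',d@ex,d@ey)
E
```

```text
15.9 [0.57434285 0.14314865 0.02863398] [ 0.04576659  0.66057093 -0.52745474  1.87066185  0.47602453  0.73894315
 -0.72966141] 0.063968560556582 [-0.41696174 -0.08818169  0.84841196]
[[-0.02, 1.0, -0.001], [1.0, 0.02, -0.0], [-0.0, -0.001, -1.0]]
weight_center 0.62 8457 ((0.5733011960983276, 0.1273113489151001), (0.07906929403543472, 0.06560061126947403), 1.7606133222579956) [0.03207938 0.03996224 0.04135087]
tool s,y -0.21709841986457845 0.012542823393495488
```

View pics/w7.png

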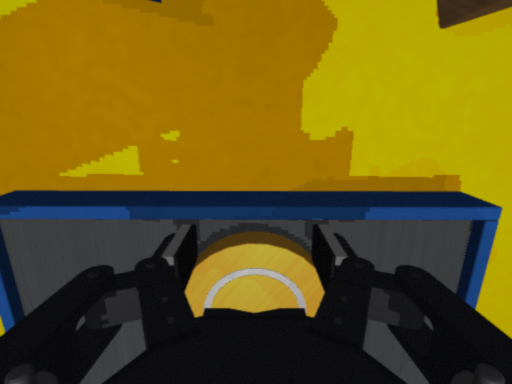

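The weight sits between the two finger fronts at (253,270). Pushing starts: short and straight first, then lowering, then diagonally away from the post.

Emit:
drive_tool([
  {"tx":0,"ty":-0.3,"tz":0,"rx":0,"ry":0,"rz":0,"grip":-0.5},
  {"tx":0,"ty":-0.3,"tz":0,"rx":0,"ry":0,"rz":0,"grip":-0.5},
  {"tx":0,"ty":0,"tz":-0.25,"rx":0,"ry":0,"rz":0,"grip":-0.5},
  {"tx":0,"ty":0,"tz":-0.2,"rx":0,"ry":0,"rz":0,"grip":-0.5},
  {"tx":-0.18,"ty":-0.31,"tz":0,"rx":0,"ry":0,"rz":0,"grip":-0.5},
  {"tx":-0.18,"ty":-0.31,"tz":0,"rx":0,"ry":0,"rz":0,"grip":-0.5},
  {"tx":-0.18,"ty":-0.31,"tz":0,"rx":0,"ry":0,"rz":0,"grip":-0.5},
])

```text
clock: 16.88
tcp_pos: [0.5648, 0.1128, 0.0209]
orientation: [2.198, 2.243, 0.004]
contact_force: [2.3, 5.0, 2.0]
grip_width: 0.0641
```

```bash
cat > chk.py <<'E'
from wl import *
import sys
O=np.array([.5665,-.0738]);ex=np.array([.018,-1]);ey=np.array([1,.018])
def chk(tag):
    o=status.get_obs();d=o['tcp_pos'][:2]-O;print('t',o['clock'],'tool s,y',np.round([d@ex,d@ey],4),'z',o['tcp_pos'][2],'F',np.round(o['contact_force'],1))
    for n in ('top','side'):
        f,T,W=grab(n);cv2.imwrite(f'pics/{tag}{n}.png',cv2.resize(f['frame'][90:300,150:350],None,fx=2.8,fy=2.8,interpolation=cv2.INTER_CUBIC))
        fr=f['frame'].astype(int);b,g,rr=fr[...,0],fr[...,1],fr[...,2];x,y,z=W[...,0],W[...,1],W[...,2]
        br=(rr-b>40)&(x>.42)&(x<.70)&(y<.16)&(y>-.28)&(z>.026)&(z<.045)&(rr-g<70)&(rr-g>10)
        q=W[br]
        if len(q)>20:
            dd=(q[:,:2]-O);s=dd@ex;yy=dd@ey
            print(n,len(q),'s',np.round(np.percentile(s,[2,98]),4),'y',np.round(np.percentile(yy,[2,98]),4),'z',np.round(np.percentile(q[:,2],[5,50,95]),4))
    f,T,W=grab('wrist');cv2.imwrite(f'pics/{tag}w.png',f['frame'])
chk(sys.argv[1])
E
python3 chk.py a
```

```text
t 16.875 tool s,y [-0.1866  0.0016] z 0.020863535042973922 F [2.3 5.  2. ]
top 109 s [-0.1454 -0.1014] y [-0.0036  0.0462] z [0.0341 0.0398 0.0435]
side 356 s [-0.1897  0.1067] y [-0.0267  0.0341] z [0.0293 0.0393 0.0423]
```

View pics/atop.png

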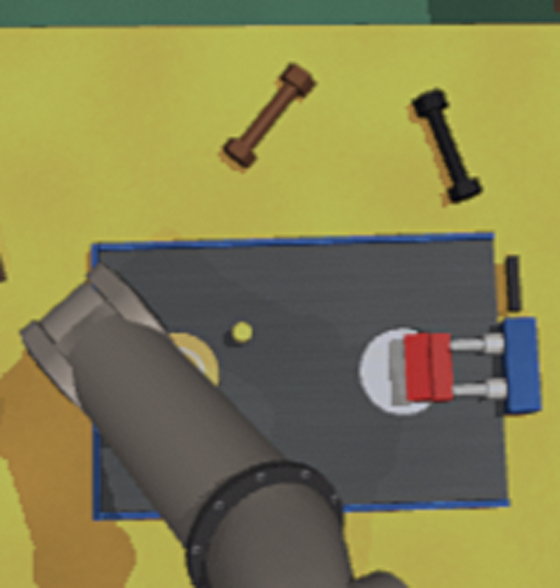

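View pics/aw.png

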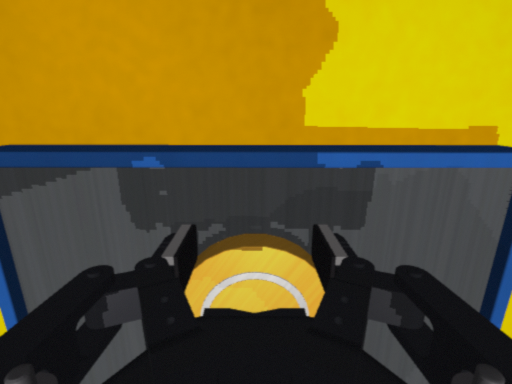

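Weight follows the fork: its front edge is at s = −101 mm, as predicted. Continuing past the post.

Emit:
drive_tool([
  {"tx":-0.16,"ty":-0.29,"tz":0,"rx":0,"ry":0,"rz":0,"grip":-0.5},
  {"tx":-0.16,"ty":-0.29,"tz":0,"rx":0,"ry":0,"rz":0,"grip":-0.5},
  {"tx":-0.16,"ty":-0.29,"tz":0,"rx":0,"ry":0,"rz":0,"grip":-0.5},
  {"tx":-0.16,"ty":-0.29,"tz":0,"rx":0,"ry":0,"rz":0,"grip":-0.5},
  {"tx":-0.16,"ty":-0.29,"tz":0,"rx":0,"ry":0,"rz":0,"grip":-0.5},
  {"tx":-0.16,"ty":-0.29,"tz":0,"rx":0,"ry":0,"rz":0,"grip":-0.5},
  {"tx":-0.16,"ty":-0.29,"tz":0,"rx":0,"ry":0,"rz":0,"grip":-0.5},
  {"tx":-0.16,"ty":-0.29,"tz":0,"rx":0,"ry":0,"rz":0,"grip":-0.5},
])

```text
clock: 18.02
tcp_pos: [0.539, 0.067, 0.0207]
orientation: [2.198, 2.244, 0.004]
contact_force: [1.8, 5.2, 2.2]
grip_width: 0.0641
```

```bash
python3 chk.py b
```

```text
t 18.025 tool s,y [-0.1413 -0.0249] z 0.020704378219195657 F [1.8 5.2 2.2]
top 93 s [-0.0929 -0.0137] y [-0.0232  0.0282] z [0.0341 0.0396 0.0435]
side 337 s [-0.1442 -0.0766] y [-0.053   0.0067] z [0.0287 0.0392 0.0418]
```

View pics/btop.png

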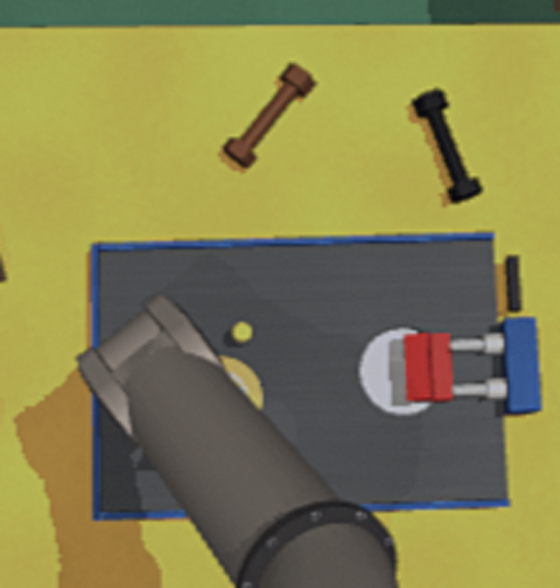

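View pics/bw.png

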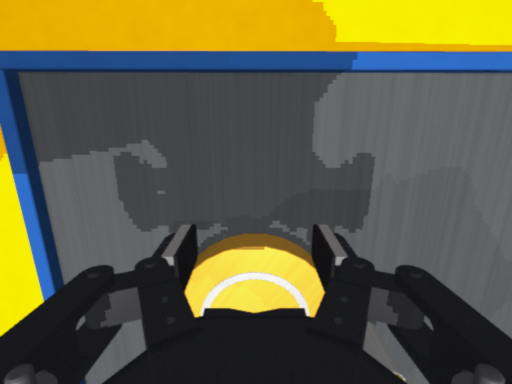

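The weight runs centred in the fork with a clear gap below the post cap (240,330). Going straight past the post.

Emit:
drive_tool([
  {"tx":0.01,"ty":-0.4,"tz":0,"rx":0,"ry":0,"rz":0,"grip":-0.5},
  {"tx":0.01,"ty":-0.4,"tz":0,"rx":0,"ry":0,"rz":0,"grip":-0.5},
  {"tx":0.01,"ty":-0.4,"tz":0,"rx":0,"ry":0,"rz":0,"grip":-0.5},
  {"tx":0.01,"ty":-0.4,"tz":0,"rx":0,"ry":0,"rz":0,"grip":-0.5},
  {"tx":0.01,"ty":-0.4,"tz":0,"rx":0,"ry":0,"rz":0,"grip":-0.5},
  {"tx":0.01,"ty":-0.4,"tz":0,"rx":0,"ry":0,"rz":0,"grip":-0.5},
])

```text
clock: 18.92
tcp_pos: [0.5391, 0.0201, 0.0205]
orientation: [-2.196, -2.244, -0.002]
contact_force: [0.1, 7.4, 6.2]
grip_width: 0.0642
```

Emit:
drive_tool([
  {"tx":0.01,"ty":-0.4,"tz":0,"rx":0,"ry":0,"rz":0,"grip":-0.5},
  {"tx":0.01,"ty":-0.4,"tz":0,"rx":0,"ry":0,"rz":0,"grip":-0.5},
  {"tx":0.01,"ty":-0.4,"tz":0,"rx":0,"ry":0,"rz":0,"grip":-0.5},
  {"tx":0.01,"ty":-0.4,"tz":0,"rx":0,"ry":0,"rz":0,"grip":-0.5},
  {"tx":0.01,"ty":-0.4,"tz":0,"rx":0,"ry":0,"rz":0,"grip":-0.5},
  {"tx":0.01,"ty":-0.4,"tz":0,"rx":0,"ry":0,"rz":0,"grip":-0.5},
])

```text
clock: 19.68
tcp_pos: [0.5403, -0.0277, 0.0205]
orientation: [-2.196, -2.244, -0.002]
contact_force: [-0.5, 8.0, 6.1]
grip_width: 0.0645
```

```bash
python3 chk.py c
```

```text
t 19.675 tool s,y [-0.0466 -0.0254] z 0.02046426171335509 F [-0.5  8.   6.1]
side 306 s [-0.0493  0.021 ] y [-0.0523  0.008 ] z [0.029  0.0393 0.0419]
```

View pics/ctop.png

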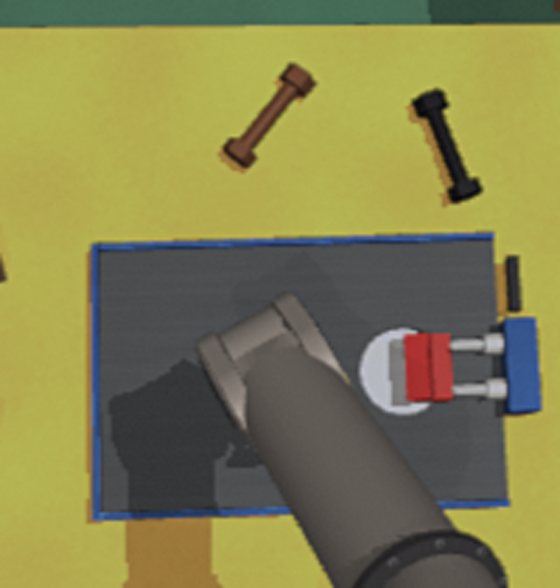

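View pics/cside.png

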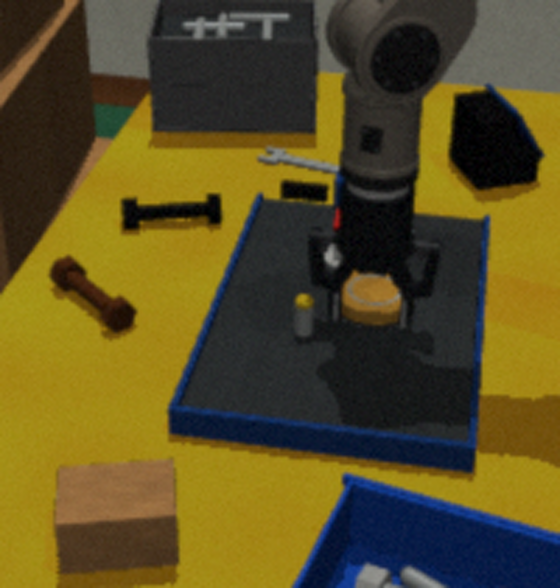

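The weight is past the post and sits in the fork. Raising 2 mm to ease the 6 N vertical force, then steering back to the pocket line.

Emit:
drive_tool([
  {"tx":0.01,"ty":-0.3,"tz":0.1,"rx":0,"ry":0,"rz":0,"grip":-0.5},
  {"tx":0.05,"ty":-0.28,"tz":0,"rx":0,"ry":0,"rz":0,"grip":-0.5},
  {"tx":0.17,"ty":-0.28,"tz":0,"rx":0,"ry":0,"rz":0,"grip":-0.5},
  {"tx":0.17,"ty":-0.28,"tz":0,"rx":0,"ry":0,"rz":0,"grip":-0.5},
  {"tx":0.17,"ty":-0.28,"tz":0,"rx":0,"ry":0,"rz":0,"grip":-0.5},
  {"tx":0.17,"ty":-0.28,"tz":0,"rx":0,"ry":0,"rz":0,"grip":-0.5},
  {"tx":0.17,"ty":-0.28,"tz":0,"rx":0,"ry":0,"rz":0,"grip":-0.5},
  {"tx":0.17,"ty":-0.28,"tz":0,"rx":0,"ry":0,"rz":0,"grip":-0.5},
  {"tx":0.17,"ty":-0.28,"tz":0,"rx":0,"ry":0,"rz":0,"grip":-0.5},
])

```text
clock: 20.95
tcp_pos: [0.5659, -0.0809, 0.0223]
orientation: [-2.199, -2.244, -0.0]
contact_force: [-1.1, 2.3, -1.2]
grip_width: 0.0642
```

```bash
python3 chk.py d
```

```text
t 20.95 tool s,y [ 0.0071 -0.0007] z 0.022334403335155958 F [-1.1  2.3 -1.2]
side 296 s [0.0039 0.0822] y [-0.0251  0.0331] z [0.0293 0.0394 0.0425]
```

View pics/dw.png

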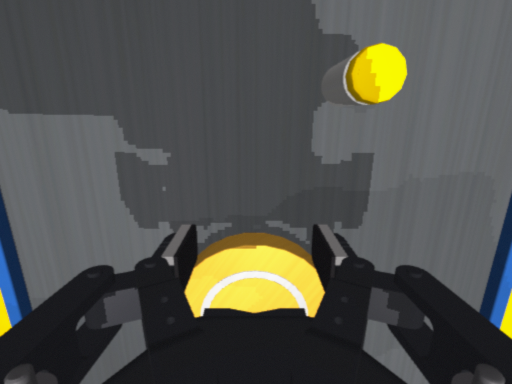

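View pics/dside.png

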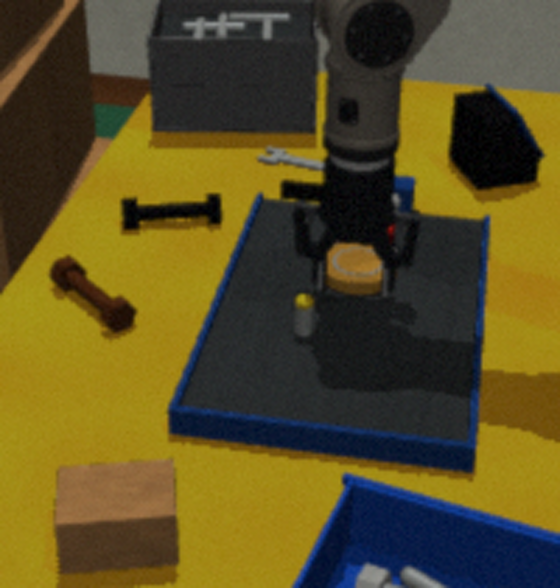

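The weight is centred in the fork on the pocket line at s ≈ 49 mm. Pushing slowly against the keeper.

Emit:
drive_tool([
  {"tx":0.01,"ty":-0.2,"tz":0,"rx":0,"ry":0,"rz":0,"grip":-0.5},
  {"tx":0.01,"ty":-0.2,"tz":0,"rx":0,"ry":0,"rz":0,"grip":-0.5},
  {"tx":0.01,"ty":-0.2,"tz":0,"rx":0,"ry":0,"rz":0,"grip":-0.5},
  {"tx":0.01,"ty":-0.2,"tz":0,"rx":0,"ry":0,"rz":0,"grip":-0.5},
  {"tx":0.01,"ty":-0.2,"tz":0,"rx":0,"ry":0,"rz":0,"grip":-0.5},
  {"tx":0.01,"ty":-0.2,"tz":0,"rx":0,"ry":0,"rz":0,"grip":-0.5},
])

```text
clock: 21.85
tcp_pos: [0.5669, -0.1016, 0.0225]
orientation: [-2.195, -2.244, -0.004]
contact_force: [-2.0, 10.0, 2.0]
grip_width: 0.0644
```

Emit:
drive_tool([
  {"tx":0.01,"ty":-0.2,"tz":0,"rx":0,"ry":0,"rz":0,"grip":-0.5},
  {"tx":0.01,"ty":-0.2,"tz":0,"rx":0,"ry":0,"rz":0,"grip":-0.5},
  {"tx":0.01,"ty":-0.2,"tz":0,"rx":0,"ry":0,"rz":0,"grip":-0.5},
  {"tx":0.01,"ty":-0.2,"tz":0,"rx":0,"ry":0,"rz":0,"grip":-0.5},
])

```text
clock: 22.35
tcp_pos: [0.5673, -0.116, 0.0224]
orientation: [-2.193, -2.244, -0.005]
contact_force: [-2.3, 13.0, 1.6]
grip_width: 0.064
```

```bash
python3 chk.py e
```

```text
t 22.35 tool s,y [0.0422 0.0001] z 0.022407777761752068 F [-2.3 13.   1.6]
side 298 s [0.0384 0.1256] y [-0.0262  0.0345] z [0.0285 0.0391 0.0416]
```

View pics/ew.png

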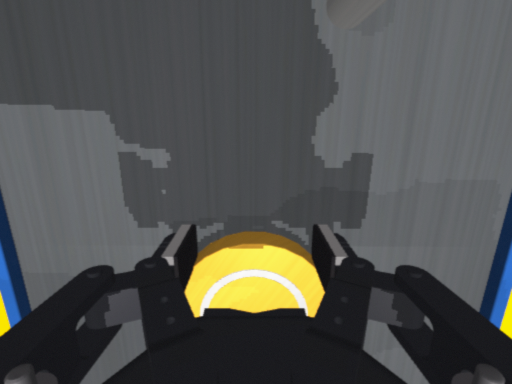

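Emit:
drive_tool([
  {"tx":0,"ty":-0.2,"tz":0,"rx":0,"ry":0,"rz":0,"grip":-0.5},
  {"tx":0,"ty":-0.2,"tz":0,"rx":0,"ry":0,"rz":0,"grip":-0.5},
  {"tx":0,"ty":-0.15,"tz":0,"rx":0,"ry":0,"rz":0,"grip":-0.5},
  {"tx":0,"ty":-0.1,"tz":0,"rx":0,"ry":0,"rz":0,"grip":-0.5},
  {"tx":0,"ty":0,"tz":0,"rx":0,"ry":0,"rz":0,"grip":-0.5},
])

```text
clock: 23.12
tcp_pos: [0.5679, -0.1269, 0.0222]
orientation: [-2.191, -2.245, -0.009]
contact_force: [-0.2, 17.6, -0.7]
grip_width: 0.0643
```

```bash
python3 chk.py f
```

```text
t 23.125 tool s,y [0.0531 0.0004] z 0.022217478865872713 F [-0.2 17.6 -0.7]
side 283 s [0.0479 0.1396] y [-0.0258  0.0342] z [0.0288 0.0364 0.0406]
```

View pics/fw.png

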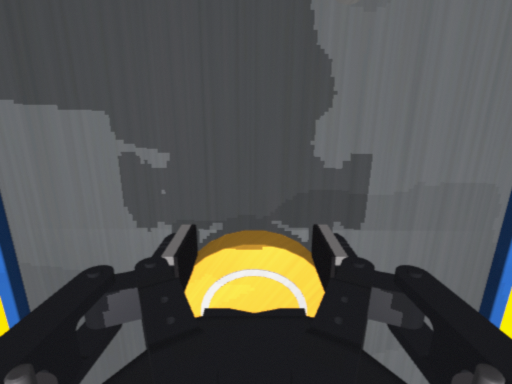

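Emit:
drive_tool([
  {"tx":0,"ty":-0.1,"tz":0,"rx":0,"ry":0,"rz":0,"grip":-0.5},
  {"tx":0,"ty":-0.1,"tz":0,"rx":0,"ry":0,"rz":0,"grip":-0.5},
  {"tx":0,"ty":0,"tz":0,"rx":0,"ry":0,"rz":0,"grip":-0.5},
])

```text
clock: 23.65
tcp_pos: [0.568, -0.1274, 0.0223]
orientation: [-2.187, -2.245, -0.013]
contact_force: [-1.2, 24.2, 0.4]
grip_width: 0.0643
```

```bash
python3 chk.py g
```

```text
t 23.65 tool s,y [0.0536 0.0005] z 0.022320118940899986 F [-1.2 24.2  0.4]
side 283 s [0.0474 0.1394] y [-0.026   0.0345] z [0.0288 0.0365 0.041 ]
```

View pics/gw.png

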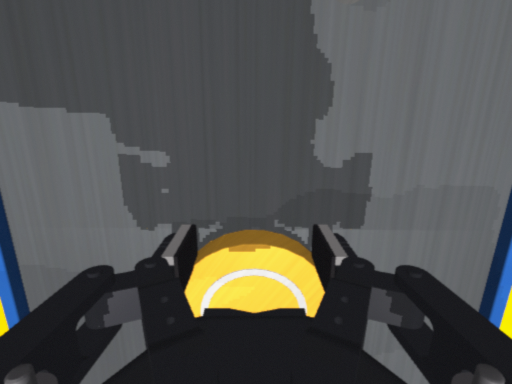

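```bash
cat > pl.py <<'E'
from wl import *
O=np.array([.5665,-.0738]);ex=np.array([.018,-1]);ey=np.array([1,.018])
o=status.get_obs()
for n in ('wrist','side'):
    f,T,W=grab(n);fr=f['frame'].astype(int);b,g,rr=fr[...,0],fr[...,1],fr[...,2]
    d=W[...,:2]-O;s=d@ex;y=d@ey;z=W[...,2]
    m=(rr-b>60)&(s>0)&(s<.2)&(abs(y)<.07)&(z>.024)&(z<.05)&(rr-g<90)&(g>100 if n=='wrist' else g>60)
    Q=np.c_[s[m],y[m],z[m]]
    # keep top face: robust plane
    A=np.c_[Q[:,:2],np.ones(len(Q))];k=np.ones(len(Q),bool)
    for _ in range(8):
        c,*_=np.linalg.lstsq(A[k],Q[k,2],rcond=None);res=Q[:,2]-A@c;k=abs(res)<max(.001,1.5*np.std(res[k]))
    print(n,len(Q),k.sum(),'slopes deg',np.round(np.rad2deg(np.arctan(c[:2])),2),'z at s=98',c@[.098,0,1],'res',np.std(res[k]),'s range',np.percentile(Q[k,0],[1,99]))
    # rear rim circle fit
    H=Q[k];bins=np.arange(-.03,.031,.003);pts=[]
    for a in bins:
        h=H[abs(H[:,1]-a)<.0015]
        if len(h)>3: pts.append([h[:,0].min(),a])
    if len(pts)>5:
        from scipy.optimize import least_squares
        pts=np.array(pts);r_=least_squares(lambda p:np.hypot(pts[:,0]-p[0],pts[:,1]-p[1])-.045,[.095,0],loss='soft_l1',f_scale=.001);print(' centre',r_.x,'rms',np.sqrt(np.mean(r_.fun**2)))
    fl=(fr.max(-1)<120)&(abs(y)<.06)&(s>-.05)&(s<.04)&(abs(z-.024)<.006);print(' plate z',np.median(z[fl]))
E
python3 pl.py
```

```text
wrist 6864 6241 slopes deg [-3.62  0.17] z at s=98 0.03745563484989091 res 0.0004689786074434039 s range [0.05207191 0.09484541]
 centre [ 0.09564094 -0.00036524] rms 0.00024062463418143067
 plate z 0.023815305258649055
side 168 86 slopes deg [-3.29 -0.8 ] z at s=98 0.03701297803329847 res 0.0004990327116294588 s range [0.04884165 0.13259565]
 centre [ 0.09671137 -0.00041356] rms 0.0032233747924638734
 plate z 0.023521612032980532
```

The disc tilts 3.6° nose-down into the pocket with its centre about 96 mm, so it needs a few more millimetres. The arm is lagging, so I push on.

Emit:
drive_tool([
  {"tx":0,"ty":-0.1,"tz":0,"rx":0,"ry":0,"rz":0,"grip":-0.5},
  {"tx":0,"ty":-0.1,"tz":0,"rx":0,"ry":0,"rz":0,"grip":-0.5},
  {"tx":0,"ty":0,"tz":0,"rx":0,"ry":0,"rz":0,"grip":-0.5},
])

```text
clock: 24.28
tcp_pos: [0.5674, -0.1305, 0.0221]
orientation: [-2.185, -2.246, -0.013]
contact_force: [-2.8, 25.8, -0.3]
grip_width: 0.0638
```

```bash
python3 pl.py
```

```text
wrist 6916 6218 slopes deg [-3.48  0.1 ] z at s=98 0.03753133818456411 res 0.0004700183275623865 s range [0.05521411 0.09809045]
 centre [ 0.09878803 -0.00102462] rms 0.0002440682807969818
 plate z 0.023804969426416356
side 173 75 slopes deg [-2.86 -0.65] z at s=98 0.036973674443066984 res 0.000543268093750207 s range [0.05423242 0.12212967]
 centre [ 0.10377459 -0.00963551] rms 0.004196335307785763
 plate z 0.023487137828642035
```

Centre now about 99 mm but still tilted, probably hanging by friction. Lowering the fingers while pushing slightly.

Emit:
drive_tool([
  {"tx":0.03,"ty":-0.07,"tz":-0.1,"rx":0,"ry":0,"rz":0,"grip":-0.5},
  {"tx":0,"ty":0,"tz":-0.1,"rx":0,"ry":0,"rz":0,"grip":-0.5},
  {"tx":0,"ty":0,"tz":0,"rx":0,"ry":0,"rz":0,"grip":-0.5},
])

```text
clock: 24.75
tcp_pos: [0.5675, -0.1315, 0.0181]
orientation: [-2.184, -2.245, -0.012]
contact_force: [-4.0, 27.2, 3.0]
grip_width: 0.0643
```

```bash
python3 pl.py
```

```text
wrist 6942 6263 slopes deg [-0.23  0.02] z at s=98 0.035202723009787176 res 0.0004798766764040068 s range [0.05587313 0.0973666 ]
 centre [ 0.09930244 -0.00083939] rms 0.00033689053494010605
 plate z 0.023783153821345604
side 181 92 slopes deg [-1.84 -0.45] z at s=98 0.03404070237593815 res 0.0005304812173731524 s range [0.05308195 0.12508836]
 centre [0.10212059 0.00336073] rms 0.007528206286251845
 plate z 0.023579810999693196
```

The disc has dropped flat (top about 11 mm above the plate, expected 10). One more small lowering and a recheck before backing off.

Emit:
drive_tool([
  {"tx":0,"ty":0.05,"tz":-0.08,"rx":0,"ry":0,"rz":0,"grip":-0.5},
  {"tx":0.03,"ty":0.1,"tz":0,"rx":0,"ry":0,"rz":0,"grip":-0.5},
  {"tx":0,"ty":0,"tz":0,"rx":0,"ry":0,"rz":0,"grip":-0.5},
])

```text
clock: 25.22
tcp_pos: [0.5677, -0.1314, 0.0179]
orientation: [-2.188, -2.245, -0.006]
contact_force: [-10.6, 21.2, 17.6]
grip_width: 0.064
```

```bash
python3 pl.py; python3 chk.py i
```

```text
wrist 6905 6180 slopes deg [-0.21  0.02] z at s=98 0.03511667749453994 res 0.0004802203101266474 s range [0.05573128 0.09730483]
 centre [ 0.0992982  -0.00086795] rms 0.00027388603482159075
 plate z 0.023794207255116204
side 180 100 slopes deg [-0.08 -0.62] z at s=98 0.03507563905118752 res 0.0005332059949874603 s range [0.05486802 0.12114633]
 centre [0.10070497 0.00845404] rms 0.005022987135050963
 plate z 0.023484812063157
t 25.325 tool s,y [0.0576 0.0001] z 0.01795294346651328 F [-10.5  21.3  17.6]
side 252 s [0.0513 0.1365] y [-0.0257  0.0347] z [0.0295 0.034  0.0372]
```

View pics/iw.png

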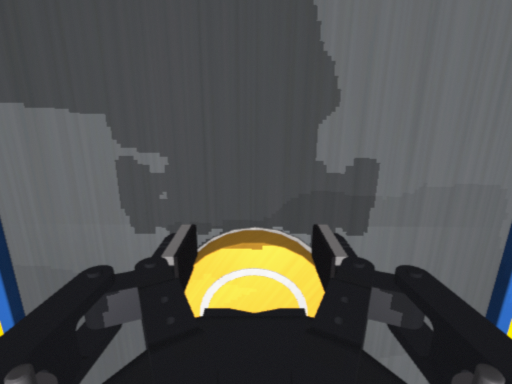

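A white pocket crescent shows behind the disc at (255,232), so it is inside the pocket. The fingertips are touching the plate, so I back off straight.

Emit:
drive_tool([
  {"tx":0,"ty":0.2,"tz":0.02,"rx":0,"ry":0,"rz":0,"grip":-0.5},
  {"tx":0,"ty":0.3,"tz":0.05,"rx":0,"ry":0,"rz":0,"grip":-0.5},
  {"tx":0,"ty":0.5,"tz":0.05,"rx":0,"ry":0,"rz":0,"grip":-0.5},
  {"tx":0,"ty":0.5,"tz":0.3,"rx":0,"ry":0,"rz":0,"grip":-0.5},
  {"tx":0,"ty":0,"tz":0,"rx":0,"ry":0,"rz":0,"grip":-0.5},
])

```text
clock: 26.1
tcp_pos: [0.5698, -0.1093, 0.0259]
orientation: [2.197, 2.244, 0.002]
contact_force: [-0.5, -0.7, -0.2]
grip_width: 0.0642
```

```bash
python3 pl.py; python3 chk.py j
```

```text
wrist 4218 3752 slopes deg [0.92 0.08] z at s=98 0.03438435685492414 res 0.00046533943033235476 s range [0.05256267 0.08453657]
 centre [ 0.09632466 -0.00061358] rms 0.0002522528868422086
 plate z 0.023812772747511687
side 204 101 slopes deg [-0.23 -1.52] z at s=98 0.03374843444980273 res 0.0005412422805506999 s range [0.04995183 0.11980398]
 centre [0.09816613 0.00407589] rms 0.005412206507163788
 plate z 0.023351125733113154
t 26.2 tool s,y [0.0367 0.002 ] z 0.02533710623608367 F [ 0.  -0.1  0.2]
side 253 s [0.0505 0.1299] y [-0.0238  0.038 ] z [0.0288 0.0336 0.0365]
```

View pics/jw.png

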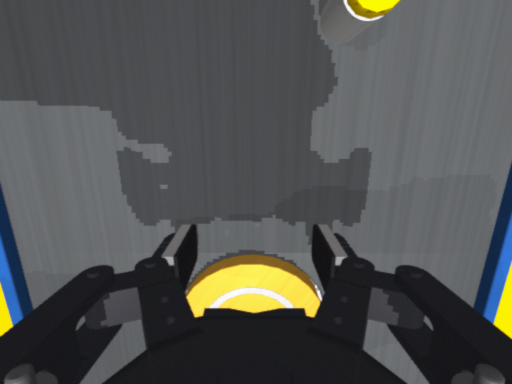

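Fingers are free and the disc rests on the near pocket edge. Rising to inspect from above.

Emit:
drive_tool([
  {"tx":0,"ty":0,"tz":1,"rx":0,"ry":0,"rz":0,"grip":-0.5},
  {"tx":0,"ty":0,"tz":1,"rx":0,"ry":0,"rz":0,"grip":-0.5},
  {"tx":0,"ty":0,"tz":1,"rx":0,"ry":0,"rz":0,"grip":-0.5},
  {"tx":0,"ty":0,"tz":1,"rx":0,"ry":0,"rz":0,"grip":-0.5},
  {"tx":0,"ty":-0.5,"tz":1,"rx":0,"ry":0,"rz":0,"grip":-1},
  {"tx":0,"ty":-1,"tz":1,"rx":0,"ry":0,"rz":0,"grip":-1},
  {"tx":0,"ty":-1,"tz":1,"rx":0,"ry":0,"rz":0,"grip":-1},
  {"tx":0,"ty":-1,"tz":1,"rx":0,"ry":0,"rz":0,"grip":-1},
  {"tx":0,"ty":-1,"tz":0,"rx":0,"ry":0,"rz":0,"grip":-1},
  {"tx":0,"ty":0,"tz":0,"rx":0,"ry":0,"rz":0,"grip":-1},
])

```text
clock: 27.6
tcp_pos: [0.568, -0.2026, 0.1844]
orientation: [-2.203, -2.239, 0.002]
contact_force: [0.1, -0.6, -0.7]
grip_width: 0.0853
```

```bash
python3 pl.py; python3 chk.py k; python3 - <<'E'
import cv2
from h import *
f,T,W=grab('side');cv2.imwrite('pics/kside2.png',cv2.resize(f['frame'][130:260,200:350],None,fx=4,fy=4,interpolation=cv2.INTER_CUBIC))
f,T,W=grab('wrist');O=np.array([.5665,-.0738]);ex=np.array([.018,-1])
fr=f['frame'].astype(int);red=(fr[...,2]-fr[...,1]>80)&(fr[...,2]-fr[...,0]>80)&(W[...,2]>.035);s=(W[...,:2]-O)@ex
print('red s range',np.percentile(s[red],[1,99]),'z',np.percentile(W[...,2][red],[5,95]))
E
```

```text
wrist 4117 3334 slopes deg [0.26 0.06] z at s=98 0.034135726222386684 res 0.0005124432655565365 s range [0.05449421 0.12956782]
 centre [ 0.09804064 -0.00087758] rms 0.000387318211188218
 plate z 0.023792504784159035
side 233 129 slopes deg [ 0.08 -0.12] z at s=98 0.03377021984624806 res 0.0005026829475425277 s range [0.05114384 0.12443553]
 centre [0.0986922  0.00370621] rms 0.003202846726162931
 plate z 0.023404316458508878
t 27.7 tool s,y [ 0.1257 -0.0006] z 0.1841095613985406 F [-0.8 -1.   0.9]
top 170 s [0.0529 0.1312] y [-0.0382  0.0397] z [0.029  0.0341 0.0386]
side 386 s [0.051  0.1397] y [-0.0389  0.0413] z [0.0293 0.0336 0.0403]
red s range [0.13065005 0.17935574] z [0.0540767  0.06731875]
```

View pics/kw.png

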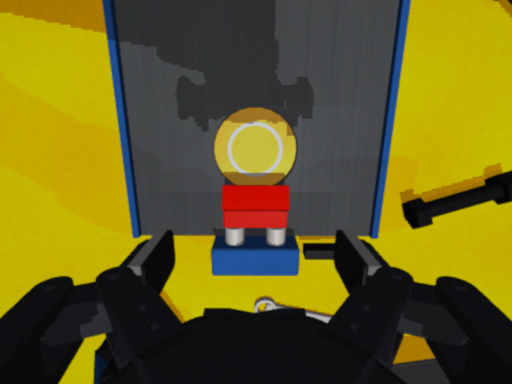

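View pics/kside2.png

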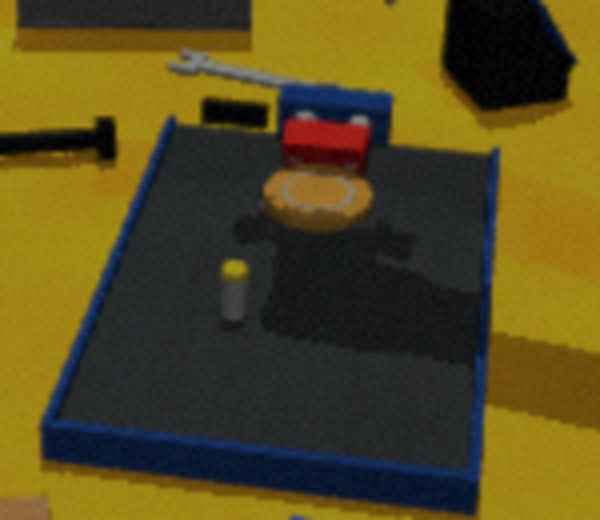

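The disc centre is at s = 98 mm, its top is 10.3 mm above the plate and flat, and the keeper is pressed back about 33 mm. All of this matches seated, so I hand in.

```bash
python3 -c "
from h import *
o=status.get_obs();print(o['clock'],o['contact_force'],o['qvel'])
f,T,W=grab('top')
for t in ('bolt_center','terminal','spanner','carton'):
    for d in spotter.masks_of('top',t)[:3]: print(t,round(d['confidence'],2),np.round(np.nanmedian(W[d['mask']],0),3))
print(workorder.hand_in())"
```

```text
27.95 [ 0.07348208  0.25183699 -0.43472415] [ 0.00307208 -0.0027912   0.00385998 -0.0037      0.00083235  0.00129982
  0.00119571]
bolt_center 0.8 [0.437 0.35  0.037]
bolt_center 0.71 [ 0.857 -0.035  0.026]
bolt_center 0.66 [ 0.82  -0.228  0.026]
terminal 0.65 [ 0.428 -0.452  0.096]
spanner 0.7 [ 0.676 -0.417  0.007]
carton 0.58 [0.707 0.301 0.059]
carton 0.28 [0.443 0.349 0.037]
the job is handed in; nothing more can be done
None
```

The job is done as asked and was handed in at about 28 s. I gripped the aluminium bolt by its shank and put it in the blue bin. Then I pushed the brass weight past the post in a half-open fork and against the keeper until it dropped into its pocket, and backed off.

**Last checks before handing in:**
- **Weight:** its centre is 98.0 mm along the platform, the expected seated position. It tilts 0.3° or less, and its top is 10.3 mm above the plate (10 expected).
- **Keeper:** it is pressed back about 33 mm and bears on the weight.
- **Bolt:** it lies in the bin at (0.437, 0.350).
- **Bystanders:** the terminal, spanner and carton read within 1 mm of where they started, and the other two bolts within about 13 mm, which is the detector's scatter.
- **Robot:** nothing was touching it; the force reading was under 1 N.

**What went wrong or disagreed:**
- The first three move calls were refused because some fields were left out; nothing moved.
- The weight hung tilted at 3.5° during the push, until I lowered the fingers.
- At that point the fingertips pressed on the plate with about 18 N for a moment.
- The side camera's circle fit was poor (3–8 mm residuals), so I relied on the wrist camera for the weight's centre.

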